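# Return the wedge-nosed breeder box to its row and lock the bail

## Robot

A 7-joint arm with a two-finger parallel gripper is mounted at the origin on the work surface. World frame = base frame: x ahead of the robot, y to its left, z up, the work surface at z = 0. Lengths are in m, angles in rad, forces in N, time in s.
With the tool pointing down it reaches from about 0.4 to 0.85 m from the base axis. Payload 10.4 kg.
Tool frame: the origin (TCP) lies at the very end of the fingers, on their centre line; the grasp point (between the pads) lies 19 mm behind it; z points along the fingers, y is the direction in which the jaws open and shut (so a half turn about z gives the same grasp; the last joint's range is limited). The gripper opens to 85 mm and grips with 20 to 120 N. Pads are 22 mm wide; open, the fingers measure 114 mm over their backs; the gripper's body (76 mm by 85 mm) begins 54 mm behind the grasp point. The pads swing forward as they close: fully open they stand 13 mm farther back than shut.
Start: joints at [-0.023, 0.332, -0.065, 1.46, 0.022, 1.35, -0.088], TCP at [0.625, 0, 0.231] pointing down, gripper open.
Joint ranges: [-2.6, 2.6], [-0.5, 2.12], [-1.47, 1.34], [0.16, 2.42], [-1.27, 4.41], [0.06, 2.06], [-2.6, 2.6]. Speed limits (rad/s): [2.22, 2.22, 2.79, 2.79, 3.14, 3.14, 3.14].

## Interface

Orientations are given as a unit quaternion [x, y, z, w].
In Python, from workcell import manip gives the robot as it stands. Calls block until the motion is done:
- manip.movep(position, orientation): joint-space move of the TCP to a pose.
- manip.move_l(position, feed=0.15, ori=None): straight line of the TCP; ori=None keeps the orientation; feed is the mean speed in m/s.
- manip.move_joints(angles): joint-space move.
- manip.move_gripper(opening): finger opening in m; the grip force is fixed at half the most; returns when the fingers have stopped.
- manip.pause(seconds).
- manip.solve_ik(position, orientation): joint angles nearest the present ones, or None.
- manip.sense(): the state.
- manip.capture(name): name is "scene" or "side" or "wrist"; returns a dict with "frame" (480x640x3 uint8, red, green, blue), "z_map" (480x640 float32, m along the optical axis (not along the pixel's ray), 0 where there is no reading), "camera_matrix" (3x3 intrinsics, pixels), "view" (4x4, takes a point from world to camera coordinates). Camera axes: x right, y down, z forward; pixel columns grow to the right and rows downward; lengths in m; the calibration is good to about 2 mm. A picture is of the moment at which its call begins.
A pose or a line that the arm cannot do raises manip.MotionError and nothing moves.
- manip.hand_in(): hands the job in, once; it reports no verdict.
The state is a dict: "t": time; "q": joint angles; "joint_velocities": joint speeds; "joint_torque": joint torques, N m; "position": TCP position; "tool_rot": TCP orientation; "force": force on the tool from outside, world axes, zero at the start; "moment": the same for the moment, N m; "gripper_width": finger opening in m.
Only numpy, scipy, OpenCV 4.12 (cv2) and the standard library are available. Lean on these libraries where they do the work, as an engineer would, in place of code of your own. Each camera call takes 0.05 s, during which the arm holds its last target.

## Task

Slide the wedge-nosed breeder box, nose first from the open front of the metal tray, between the two boxes standing there so that it pushes them apart, until its nose is at the tray's back wall and all three stand flat and straight in the row. Then let go of it and swing the tray's wire bail over the top and all the way down to its stop in front of the boxes. The two boxes in the tray hold young fish, so do not push or grip them with the gripper, and leave the other things on the bench where they are.

Things in the scene. Friction and masses are not known exactly. Their poses are not given: they have to be found in the camera images.
- wedge_box: Clear breeder box, white lid, on the bench: 100 long (x), 44 wide (y), 70 mm high, 0.2 kg. Its +x end is a wedge nose: over the last 44 mm the sides taper to a blunt tip 12 mm wide. White grip tab on the lid: 36 long (x), 14 thick (y), from 70 to 120 mm above the underside, centred over the origin. Origin: centre of the underside; tip at x = +50, rear at x = -50 mm.
- left_box: Left (+y) one of the two loose boxes in the tray: clear, white lid, no tab, square ends, 100 long (x) by 56 wide (y) by 70 mm high, about 0.25 kg. Smooth plastic: it slides on the tray floor under 2 N. Origin: centre of the underside.
- right_box: Right (-y) one of the two loose boxes in the tray, the same as the left one. The gap between the two is at the start 22 to 30 mm, narrower than the wedge-nosed box, and can lie up to 12 mm off the tray's middle.
- tray: Fixed galvanized tray, front (-x) open, no lip. Origin: centre, at bench height; x points from the open front to the back wall, y left, z up. Floor 4 mm thick, x = -66 to +59 mm. Back wall 40 mm high, inner face at x = +55 mm; side walls 52 mm high, inner faces at y = +-94 mm: the three boxes fit with 32 mm to spare. The wedge-nosed box is home with its origin at x = +5 mm.
- bail (a joint): Angle of the bail, a U of 6 mm wire, 206 mm wide, arms 106 mm, hinged about the tray's y axis at x = +35, z = 45 mm (tray frame). 0: open, leaning to the back (crossbar x = +88, z = 137); 0.52: upright; 1.92: closed, at its stop (crossbar x = -69, z = 63). It falls by its own weight from top center: back to 0 from below 0.4, forward to 1.92 from above 0.65; under 1 N at the crossbar moves it.
- bail_grip (a point): Centre of the bail's crossbar, in the middle of a black sleeve 60 mm long and 12 mm thick that lies along the tray's y axis; it moves with the bail.
- canister: Bystander: red flip-top food canister, 72 mm across, 99 mm high; origin at the centre of its underside.
- jar: Bystander: glass jar 60 mm across, 70 mm high; origin at the centre of its underside.
- scraper: Bystander: scraper with a beech handle, about 180 mm long (its x), lying on the bench behind the tray, 22 mm high; origin under its middle.
- feeding_tube: Bystander: glass feeding tube 200 mm long (its x), 12 mm thick, in a low wooden cradle left of the tray; origin under its middle.
- spare_box: Bystander: a spare box with square ends and no tab, like the two in the tray, on the bench at the right; origin at the centre of its underside.
Not all that is in view belongs to the job. Leave any red look-alike of the wedge_box alone.

How it is judged:
On the way, in this order (a step that is already met when the one before it is completed fails the run):
1. the wedge-nosed box stands home between the two boxes, and the bail is still open (x of wedge_box in the frame of tray between -0.01 and 0.02 m and z of each of wedge_box, left_box, right_box in the frame of tray below 0.01 m and angle between each of wedge_box, left_box, right_box's own z axis and vertical below 0.1 rad and angle between the x axis of wedge_box and the x axis of tray, either way round below 0.12 rad and y of left_box in the frame of wedge_box between 0.045 and 0.09 m and y of right_box in the frame of wedge_box between -0.09 and -0.045 m and x of each of left_box, right_box in the frame of tray above -0.02 m and angle between the x axis of each of left_box, right_box and the x axis of tray, either way round below 0.2 rad and value of joint bail below 0.6 rad), for 0.2 s.
2. the bail is swung over and down to its stop (value of joint bail above 1.8 rad), for 0.2 s.
At the end, for the whole second after the job is handed in: Wedge-nosed box on the tray floor, nose within 15 mm of the back wall, straight to 0.12 rad; one box close on each side of it, on the tray floor, straight to 0.2 rad, at most 20 mm forward of the tray's middle; all upright to 0.1 rad and at rest; bail past 1.8 rad (x of wedge_box in the frame of tray between -0.01 and 0.02 m and z of each of wedge_box, left_box, right_box in the frame of tray below 0.01 m and angle between each of wedge_box, left_box, right_box's own z axis and vertical below 0.1 rad and angle between the x axis of wedge_box and the x axis of tray, either way round below 0.12 rad and y of left_box in the frame of wedge_box between 0.045 and 0.09 m and y of right_box in the frame of wedge_box between -0.09 and -0.045 m and x of each of left_box, right_box in the frame of tray above -0.02 m and angle between the x axis of each of left_box, right_box and the x axis of tray, either way round below 0.2 rad and value of joint bail above 1.8 rad and linear speed of each of wedge_box, left_box, right_box below 0.02 m/s); the robot touches nothing.
It fails at once if the gripper or arm pushes one of the two tray boxes with more than 3 N (contact force between any of the fingers, the arm and left_box above 3 N or contact force between any of the fingers, the arm and right_box above 3 N).
It fails at once if one of the two tray boxes tips by more than 0.35 rad (angle between any of left_box, right_box's own z axis and vertical above 0.35 rad).
It fails at once if a bystander is moved by more than 30 mm (distance of any of canister, jar, scraper, feeding_tube, spare_box from where it was at the start of the episode above 0.03 m).
It also fails if it takes over 58 s, if anything falls off the work surface, if the arm or the gripper's body presses on something with over 40 N, if the wrist force passes 120 N, or if a joint passes its speed limit or range.

## Working session

There is one attempt and no reset: what is moved stays moved. The work goes in short steps, each a Python script; the robot and the scene stay as the last script left them, time stands still between calls to the robot, and variables do not carry over. Pictures are saved under pics/ and viewed, and the job is handed in when it is done.

```bash
mkdir -p pics && ls && python3 - <<'E'
from workcell import manip
import cv2,numpy as np
for n in ["scene","side","wrist"]:
    c=manip.capture(n)
    cv2.imwrite(f"pics/{n}0.png",c["frame"][:,:,::-1]); np.savez(f"{n}0.npz",**c)
    V=c["view"];print(n,c["camera_matrix"].round(1).tolist(),(-V[:3,:3].T@V[:3,3]).round(3),V[:3,:3].round(2).tolist())
s=manip.sense();print(s["t"],s["position"],s["tool_rot"],s["force"],s["gripper_width"])
E
```

```text
pics
scene [[575.3, 0.0, 306.6], [0.0, 575.3, 236.0], [0.0, 0.0, 1.0]] [1.36  0.098 0.945] [[-0.15, 0.99, -0.0], [0.73, 0.11, -0.67], [-0.66, -0.1, -0.74]]
side [[518.1, 0.0, 315.9], [0.0, 518.1, 250.7], [0.0, 0.0, 1.0]] [ 0.451 -0.908  1.144] [[0.99, -0.12, 0.01], [-0.09, -0.75, -0.66], [0.09, 0.65, -0.75]]
wrist [[385.5, 0.0, 320.4], [0.0, 385.5, 239.2], [0.0, 0.0, 1.0]] [0.625 0.083 0.373] [[1.0, 0.0, -0.0], [0.0, -0.95, 0.32], [-0.0, -0.32, -0.95]]
0.15 [6.24722879e-01 2.53593923e-05 2.30721239e-01] [ 7.07095301e-01  7.07118070e-01 -3.70105458e-04 -3.66535356e-04] [ 0.29037226 -0.86020279 -0.07702829] 0.08539125838187452
```

View pics/scene0.png

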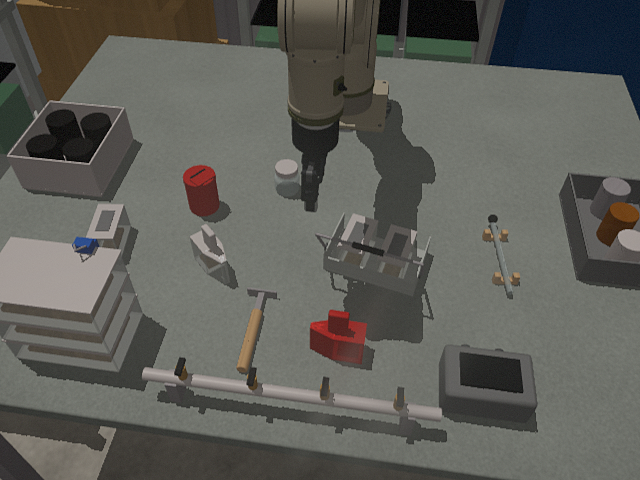

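View pics/side0.png

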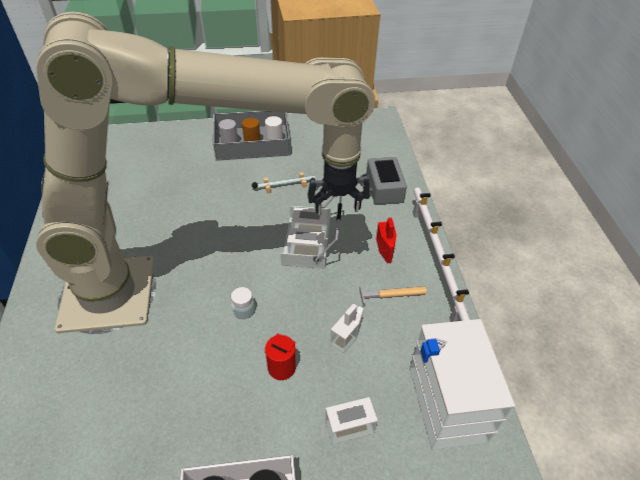

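View pics/wrist0.png

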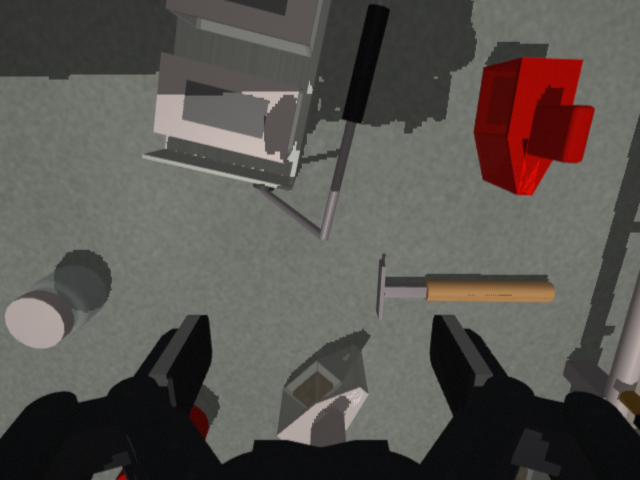

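```bash
python3 - <<'E'
import cv2,numpy as np
s=cv2.imread("pics/scene0.png");d=cv2.imread("pics/side0.png")
a=cv2.resize(s[215:295,175:245],None,fx=5.5,fy=5.5,interpolation=cv2.INTER_CUBIC)
b=cv2.resize(d[295:355,320:375],None,fx=7,fy=7,interpolation=cv2.INTER_CUBIC)
h=440;o=np.zeros((h,800,3),np.uint8);o[:a.shape[0],:a.shape[1]]=a[:h];o[:b.shape[0],400:400+b.shape[1]]=b[:h]
cv2.imwrite("pics/crop_w.png",o)
a=cv2.resize(s[200:300,310:440],None,fx=6,fy=6,interpolation=cv2.INTER_CUBIC);cv2.imwrite("pics/crop_t.png",a)
b=cv2.resize(d[190:280,270:360],None,fx=6,fy=6,interpolation=cv2.INTER_CUBIC);cv2.imwrite("pics/crop_t2.png",b)
E
```

```text
(no output)
```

View pics/crop_w.png

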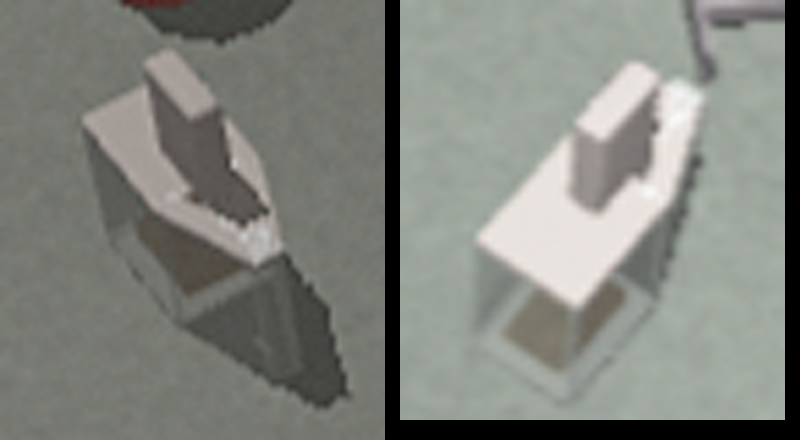

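View pics/crop_t.png

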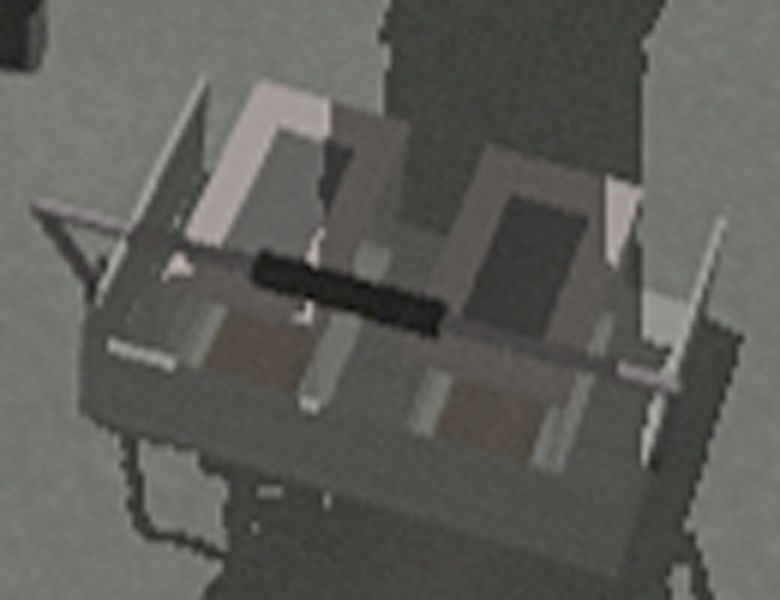

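View pics/crop_t2.png

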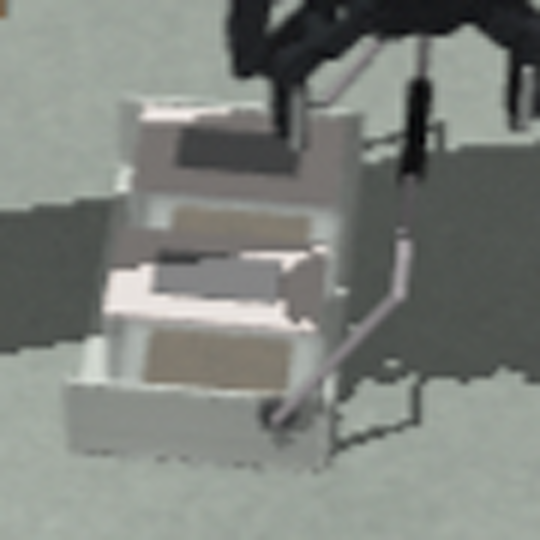

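```bash
cat > h.py <<'E'
import numpy as np,cv2
def cloud(c):
    z=c["z_map"];K=c["camera_matrix"];V=c["view"]
    v,u=np.mgrid[0:480,0:640]
    P=np.stack([(u-K[0,2])/K[0,0]*z,(v-K[1,2])/K[1,1]*z,z],-1)
    W=(P-V[:3,3])@V[:3,:3]
    W[z<=0]=np.nan
    return W
def ray(c,uv,h):
    K=c["camera_matrix"];V=c["view"];R=V[:3,:3];o=-R.T@V[:3,3]
    uv=np.atleast_2d(np.array(uv,float))
    d=np.stack([(uv[:,0]-K[0,2])/K[0,0],(uv[:,1]-K[1,2])/K[1,1],np.ones(len(uv))],-1)@R
    return o+d*((h-o[2])/d[:,2])[:,None]
def pix(c,P):
    K=c["camera_matrix"];V=c["view"];q=np.atleast_2d(P)@V[:3,:3].T+V[:3,3];q=q@K.T
    return q[:,:2]/q[:,2:]
E
python3 - <<'E'
from h import *
for n in ["scene","side","wrist"]:
    c=np.load(n+"0.npz");W=cloud(c)
    def sel(x0,x1,y0,y1,z0,z1):
        m=(W[...,0]>x0)&(W[...,0]<x1)&(W[...,1]>y0)&(W[...,1]<y1)&(W[...,2]>z0)&(W[...,2]<z1);return W[m]
    def rect(p,l):
        if len(p)<5: print(n,l,len(p));return
        r=cv2.minAreaRect((p[:,:2]*1000).astype(np.float32))
        print(n,l,len(p),"z",np.median(p[:,2]).round(4),np.round(r[0],1),np.round(r[1],1),round(r[2],1))
    B=sel(.4,.9,-.3,.4,-.01,.01);print(n,"bench z",np.median(B[:,2]) if len(B) else 0)
    rect(sel(.5,.8,-.3,-.05,.112,.130),"tab")
    rect(sel(.5,.8,-.3,-.05,.063,.077),"lid")
    m=np.zeros((400,400,3),np.uint8)
    for p in sel(.4,.8,-.1,.3,-.02,.2):
        i=int((.8-p[0])*1000);j=int((.3-p[1])*1000)
        if 0<=i<400 and 0<=j<400: 
            z=p[2]; m[i,j]=(40,40,40) if z<.02 else (255,0,0) if z<.047 else (0,255,0) if z<.06 else (255,255,255) if z<.082 else (0,0,255)
    cv2.imwrite(f"pics/td_{n}.png",cv2.resize(m,None,fx=1.5,fy=1.5,interpolation=0))
E
python3 -c "
import cv2,numpy as np
a=[cv2.resize(cv2.imread(f'pics/td_{n}.png'),(400,400),interpolation=0) for n in ('scene','side')]
cv2.imwrite('pics/td.png',np.hstack(a))"
```

```text
scene bench z 0.00041414579873071415
scene tab 120 z 0.1195 [ 632.7 -208.5] [39.3 15. ] 42.7
scene lid 520 z 0.0702 [ 631.6 -209. ] [104.1  44.9] 45.9
side bench z -0.0007488181186782224
side tab 81 z 0.1186 [ 631.9 -210.7] [37.4 15.7] 48.1
side lid 422 z 0.0693 [ 630.8 -210.5] [105.1  45.7] 45.2
wrist bench z 0.000467015007425283
wrist tab 14 z 0.113 [ 637.7 -193.9] [6.3 1.7] 15.1
wrist lid 2337 z 0.0704 [ 628.  -208.9] [104.1  43. ] 26.8
```

View pics/td.png

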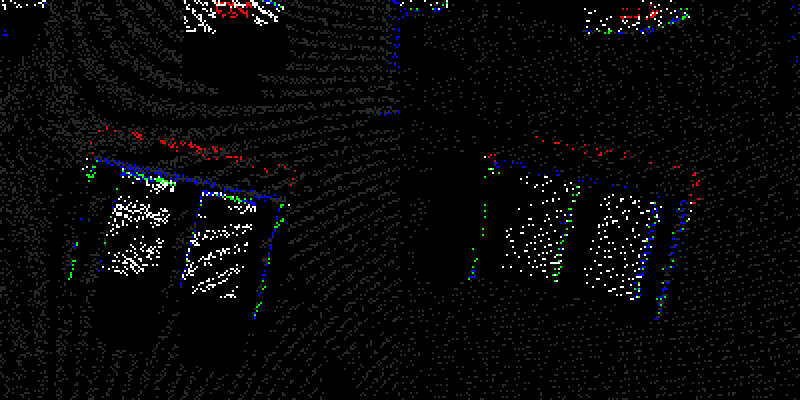

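```bash
python3 - <<'E'
from h import *
S={n:cloud(np.load(n+"0.npz")).reshape(-1,3) for n in ("scene","side","wrist")}
def box(W,a): 
    x0,x1,y0,y1,z0,z1=a;return W[(W[:,0]>x0)&(W[:,0]<x1)&(W[:,1]>y0)&(W[:,1]<y1)&(W[:,2]>z0)&(W[:,2]<z1)]
# refine frame iteratively
o=np.array([.575,.11]);yaw=np.radians(-12.5)
for it in range(4):
  ys=[];
  L={}
  for n,W in S.items():
    R=np.array([[np.cos(yaw),np.sin(yaw)],[-np.sin(yaw),np.cos(yaw)]])
    T=W.copy();T[:,:2]=(W[:,:2]-o)@R.T;L[n]=T
    q=[]
    for nm,a,ax in [("L",(-.06,.02,.085,.115,.046,.056),0),("R",(-.06,.02,-.115,-.085,.046,.056),0),("B",(.045,.075,-.09,.09,.034,.043),1),("bail",(.07,.11,-.1,.1,.12,.15),1),("front",(-.09,-.05,-.08,.08,.0,.006),1)]:
        p=box(T,a)
        if len(p)<6: continue
        k=np.polyfit(p[:,ax],p[:,1-ax],1)
        print(it,n,nm,len(p),"slope deg",round(np.degrees(np.arctan(k[0])),2),"off",round(np.median(p[:,1-ax])*1000,1),np.percentile(p[:,1-ax]*1000,[3,97]).round(1), "ext",(np.percentile(p[:,ax]*1000,[1,99])).round(1),"z",(p[:,2].mean()*1000).round(1))
        if nm in("L","R"): q.append((nm,k,np.median(p[:,1])))
    ys.append(q)
  break
# lids
for n,T in L.items():
    for nm,a in [("left",(-.1,.06,.005,.09,.068,.080)),("right",(-.1,.06,-.09,-.005,.068,.080))]:
        p=box(T,a)
        if len(p)>20:
            r=cv2.minAreaRect((p[:,:2]*1000).astype(np.float32));print(n,nm,len(p),np.round(r[0],1),np.round(r[1],1),round(r[2],1),"x",np.percentile(p[:,0]*1000,[1,99]).round(1),"y",np.percentile(p[:,1]*1000,[1,99]).round(1))
E
```

```text
0 scene L 48 slope deg -0.25 off 106.7 [105.2 108.3] ext [-59.9  18.7] z 51.9
0 scene R 15 slope deg -1.38 off -85.6 [-89.3 -85.1] ext [-59.2  19.7] z 52.0
0 scene B 80 slope deg 0.04 off 46.0 [45.2 47.9] ext [-81.5  86.7] z 38.7
0 scene bail 426 slope deg 0.43 off 76.1 [71.6 80.8] ext [-91.3  97.4] z 139.8
0 scene front 85 slope deg -3.36 off -70.7 [-88.  -53.5] ext [-80.   79.8] z 3.4
0 side L 30 slope deg 0.49 off 105.9 [103. 110.] ext [-57.1  18.9] z 49.8
0 side R 50 slope deg -1.85 off -86.9 [-92.4 -85.1] ext [-59.3  19.8] z 50.0
0 side B 11 slope deg 0.09 off 45.2 [45.  45.6] ext [-55.9  85.2] z 38.7
0 side bail 125 slope deg 0.52 off 74.6 [70.9 79.9] ext [-96.3  74.5] z 139.2
0 side front 93 slope deg 0.84 off -78.4 [-88.2 -71.5] ext [-74.1  78. ] z 2.6
0 wrist R 213 slope deg -2.06 off -85.9 [-91.4 -85. ] ext [-58.6  19.6] z 52.3
0 wrist bail 3261 slope deg 0.87 off 73.9 [70.4 79. ] ext [-92.2  42.4] z 141.2
0 wrist front 1841 slope deg -0.99 off -69.5 [-88.6 -51.2] ext [-79.5  28.6] z 3.7
scene left 989 [-11.7  51.6] [ 56.4 106.6] 89.4 x [-61.9  38.2] y [24.4 79.3]
scene right 894 [-11.7 -47.4] [ 84.8 106.7] 89.9 x [-63.1  37.5] y [-60.1  -5.4]
side left 473 [-11.9  49.3] [ 63.4 101.9] 86.8 x [-61.3  37.1] y [19.9 79.1]
side right 551 [-13.3 -35.4] [100.   61.3] 0.7 x [-62.   35.5] y [-63.8  -6.3]
wrist left 4312 [-10.1  26.3] [104.   28.6] 12.9 x [-60.2  36.9] y [22.6 48.4]
wrist right 10893 [-11.7 -47.2] [ 84.4 105.8] 89.4 x [-63.   35.4] y [-60.4  -5.6]
```

```bash
python3 - <<'E'
from h import *
S={n:cloud(np.load(n+"0.npz")).reshape(-1,3) for n in ("scene","side","wrist")}
def box(W,a): 
    x0,x1,y0,y1,z0,z1=a;return W[(W[:,0]>x0)&(W[:,0]<x1)&(W[:,1]>y0)&(W[:,1]<y1)&(W[:,2]>z0)&(W[:,2]<z1)]
yaw=np.radians(-12.5);c,s=np.cos(yaw),np.sin(yaw);A=np.array([[c,-s],[s,c]])
o=np.array([.575,.11])+A@[-.012,.010]
print(o)
for n,W in S.items():
    T=W.copy();T[:,:2]=(W[:,:2]-o)@A
    for nm,a,ax in [("L",(-.06,.02,.085,.108,.045,.056),0),("R",(-.06,.02,-.108,-.085,.045,.056),0),("B",(.045,.07,-.09,.09,.034,.043),1),("bail",(.07,.11,-.1,.1,.12,.15),1)]:
        p=box(T,a)
        if len(p)<6: continue
        k=np.polyfit(p[:,ax],p[:,1-ax],1)
        print(n,nm,len(p),"slope",round(np.degrees(np.arctan(k[0])),2),"off",round(np.median(p[:,1-ax])*1000,1),np.percentile(p[:,1-ax]*1000,[1,99]).round(1), "ext",(np.percentile(p[:,ax]*1000,[1,99])).round(1),"z",(p[:,2].mean()*1000).round(1))
    for nm,a in [("left",(-.1,.06,.003,.085,.071,.078)),("right",(-.1,.06,-.085,-.003,.071,.078))]:
        p=box(T,a)
        if len(p)>20:
            r=cv2.minAreaRect((p[:,:2]*1000).astype(np.float32));print(n,nm,len(p),np.round(r[0],1),np.round(r[1],1),round(r[2],1),"x",np.percentile(p[:,0]*1000,[1,99]).round(1),"y",np.percentile(p[:,1]*1000,[1,99]).round(1))
E
```

```text
[0.56544884 0.12236024]
scene L 49 slope -0.48 off 97.0 [95.2 98.4] ext [-57.2  18.5] z 51.4
scene R 56 slope -0.45 off -93.5 [-96.4 -91.8] ext [-58.   16.6] z 51.0
scene B 432 slope 0.59 off 54.7 [45.4 59.6] ext [-87.3  87.8] z 38.7
scene bail 446 slope 0.38 off 88.1 [81.5 93.3] ext [-97.9  97.4] z 139.8
scene left 919 [ 0.3 41.6] [ 56.4 106.6] 89.4 x [-49.8  50. ] y [14.4 69.3]
scene right 837 [ -1.6 -42.3] [ 57.  103.4] 89.1 x [-51.1  48.7] y [-69.9 -14.5]
side L 34 slope 1.9 off 95.7 [ 90.8 103. ] ext [-56.2   8.5] z 49.7
side R 62 slope 0.14 off -95.7 [-99.2 -90.9] ext [-57.   19.8] z 49.4
side B 59 slope 0.18 off 55.2 [47.1 57.6] ext [-76.4  85.5] z 38.9
side bail 130 slope 0.27 off 86.3 [80.7 92.1] ext [-97.7  64.3] z 139.3
side left 361 [-0.1 38.9] [63.4 99.3] 89.7 x [-49.1  48.9] y [10.3 69.1]
side right 442 [ -1.2 -44.6] [58.5 99.9] 89.0 x [-50.   47.5] y [-72.6 -15.9]
wrist R 530 slope -0.26 off -94.1 [-96.4 -93. ] ext [-59.3  19.2] z 51.1
wrist B 1044 slope 0.22 off 54.6 [47.6 56.9] ext [-87.5  48.8] z 40.0
wrist bail 3752 slope 0.32 off 85.2 [79.8 91.4] ext [-98.8  32.2] z 141.0
wrist left 4209 [ 1.6 16.3] [103.   27.8] 12.4 x [-48.1  48.8] y [12.8 38.3]
wrist right 10916 [ -2.2 -43. ] [ 56.2 100.5] 89.1 x [-51.   47.2] y [-70.3 -15.3]
```

```bash
cat >> h.py <<'E'
YAW=np.radians(-12.85)
from scipy.spatial.transform import Rotation as Ro
def Az(y): return np.array([[np.cos(y),-np.sin(y)],[np.sin(y),np.cos(y)]])
O=np.array([.56545,.12236])+Az(np.radians(-12.5))@[-.0015,.001]
def tw(x,y,z): p=O+Az(YAW)@[x,y]; return [p[0],p[1],z]
def quat(toolx_yaw): # tool x at this world yaw, z down
    c,s=np.cos(toolx_yaw),np.sin(toolx_yaw)
    return Ro.from_matrix(np.array([[c,s,0],[s,-c,0],[0,0,-1]])).as_quat()
WP=np.array([.6315,-.2095]);WY=np.radians(45.5)
E
python3 - <<'E'
from h import *
from workcell import manip
c=np.load("side0.npz");s=np.load("scene0.npz")
print("O",O,"jar",ray(c,(242,296),.07),"can",ray(c,(280,344),.099),ray(s,(200,173),.099),"jar",ray(s,(287,165),.07),"red",ray(s,(340,318),.12))
print("nose check: tip proj scene/side",pix(s,[*(WP+Az(WY)@[.05,0]),.07]),pix(c,[*(WP+Az(WY)@[.05,0]),.07]))
for f in (0,np.pi):
    for nm,p,y in [("pick",[*WP,.084],WY),("pickhi",[*WP,.23],WY),("front",tw(-.13,-.001,.09),YAW),("fronthi",tw(-.13,-.001,.22),YAW),("home",tw(.005,-.001,.09),YAW),("bail",tw(.12,0,.25),YAW),("bail2",tw(0,0,.13),YAW)]:
        q=manip.solve_ik(p,quat(y+f));print(f>0,nm,np.round(p,3),None if q is None else np.round(q,2))
E
```

```text
O [0.564202   0.12366096] jar [[ 0.3710684  -0.10671985  0.07      ]] can [[ 0.45628735 -0.27612415  0.099     ]] [[ 0.4518308  -0.27743431  0.099     ]] jar [[ 0.36393781 -0.09901238  0.07      ]] red [[0.79974429 0.07069673 0.12      ]]
nose check: tip proj scene/side [[223.27206833 261.04964739]] [[360.58034202 306.43078966]]
False pick [ 0.632 -0.21   0.084] [ 0.16  0.53  0.12  1.51 -0.07  1.1  -0.48]
False pickhi [ 0.632 -0.21   0.23 ] [ 0.15  0.42  0.14  1.35 -0.06  1.37 -0.49]
False front [0.437 0.152 0.09 ] [-0.39  0.12 -0.04  2.04  0.01  0.99 -2.23]
False fronthi [0.437 0.152 0.22 ] [-0.36 -0.01 -0.07  1.88 -0.    1.27 -2.23]
False home [0.569 0.122 0.09 ] [-0.37  0.35  0.1   1.75 -0.04  1.04 -2.05]
False bail [0.681 0.097 0.25 ] [-0.32  0.47  0.16  1.25 -0.07  1.43 -1.96]
False bail2 [0.564 0.124 0.13 ] [-0.37  0.3   0.09  1.72 -0.03  1.12 -2.07]
True pick [ 0.632 -0.21   0.084] [ 0.48  0.55 -0.31  1.49  0.18  1.13  2.5 ]
True pickhi [ 0.632 -0.21   0.23 ] [ 0.46  0.44 -0.29  1.33  0.12  1.39  2.54]
True front [0.437 0.152 0.09 ] [-0.09  0.14 -0.36  2.02  0.06  0.99  0.87]
True fronthi [0.437 0.152 0.22 ] [-0.09 -0.   -0.34  1.87 -0.    1.27  0.92]
True home [0.569 0.122 0.09 ] [-0.03  0.38 -0.31  1.73  0.13  1.06  0.96]
True bail [0.681 0.097 0.25 ] [-0.02  0.48 -0.28  1.23  0.13  1.45  1.06]
True bail2 [0.564 0.124 0.13 ] [-0.03  0.32 -0.31  1.7   0.11  1.13  0.97]
```

```bash
python3 - <<'E'
from h import *
from workcell import manip
q=quat(WY)
manip.movep([*WP,.20],q)
c=manip.capture("wrist");cv2.imwrite("pics/pre.png",c["frame"][:,:,::-1])
manip.move_l([*WP,.084],feed=.1)
manip.move_gripper(0.0)
s=manip.sense();print(s["t"],s["gripper_width"],s["position"],s["force"])
manip.move_l([*WP,.10],feed=.05)
s=manip.sense();print(s["force"])
for n in("side","scene"):
    c=manip.capture(n);cv2.imwrite(f"pics/gr_{n}.png",c["frame"][:,:,::-1])
E
python3 -c "
import cv2,numpy as np
a=cv2.imread('pics/gr_side.png')[250:400,260:420];b=cv2.imread('pics/gr_scene.png')[170:320,130:290]
cv2.imwrite('pics/gr.png',np.hstack([cv2.resize(i,None,fx=2.5,fy=2.5) for i in(a,b)]))"
```

```text
3.0167 0.01313016418695198 [ 0.63153246 -0.20947116  0.0840507 ] [-0.20914428 -0.01212275  0.49788282]
[-0.54882207  0.49261078 -1.75179585]
```

View pics/gr.png

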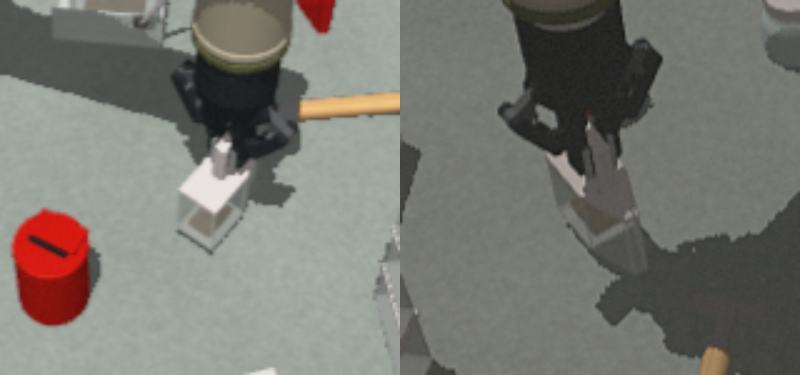

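View pics/pre.png

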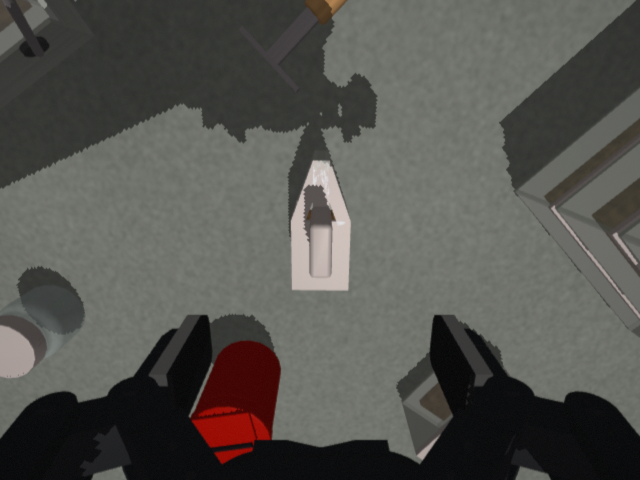

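The wrist view shows the wedge straight in the frame: nose at (320,160), tab at (320,245). The lifted crops show the box hanging level from its tab. Next I carry it to the front of the tray.

```bash
python3 - <<'E'
from h import *
from workcell import manip
manip.move_l([*WP,.24],feed=.15)
q=quat(YAW)
manip.movep(tw(-.13,-.001,.24),q)
manip.move_l(tw(-.13,-.001,.092),feed=.12)
s=manip.sense();print(s["t"],s["position"],s["gripper_width"],s["force"])
for n in("side","scene","wrist"):
    c=manip.capture(n);cv2.imwrite(f"pics/fr_{n}.png",c["frame"][:,:,::-1]);np.savez(f"fr_{n}.npz",**c)
    W=cloud(c).reshape(-1,3);T=W.copy();T[:,:2]=(W[:,:2]-O)@Az(YAW)
    for nm,a in [("wedge",(-.19,-.07,-.04,.04,.068,.082)),("left",(-.065,.06,.003,.085,.071,.078)),("right",(-.065,.06,-.085,-.003,.071,.078))]:
        p=T[(T[:,0]>a[0])&(T[:,0]<a[1])&(T[:,1]>a[2])&(T[:,1]<a[3])&(T[:,2]>a[4])&(T[:,2]<a[5])]
        if len(p)>20: print(n,nm,len(p),"x",np.percentile(p[:,0]*1000,[1,99]).round(1),"y",np.percentile(p[:,1]*1000,[1,99]).round(1),"z",np.median(p[:,2]).round(4))
E
python3 -c "
import cv2,numpy as np
a=cv2.imread('pics/fr_side.png')[150:300,200:360];b=cv2.imread('pics/fr_scene.png')[150:300,290:450]
cv2.imwrite('pics/fr.png',np.hstack([cv2.resize(i,None,fx=2.5,fy=2.5) for i in(a,b)]))"
```

```text
7.5833 [0.4377174  0.15177319 0.09266955] 0.013097949249299246 [-0.95693546  1.12411233 -1.57319734]
side wedge 312 x [-177.9  -79.5] y [-26.3  22.2] z 0.077
side left 400 x [-48.   49.8] y [ 9.6 67.6] z 0.0736
side right 434 x [-48.3  48.7] y [-74.2 -16.8] z 0.0738
scene wedge 344 x [-177.2  -76.4] y [-22.   21.1] z 0.0785
scene left 923 x [-48.2  51.4] y [13.2 68.3] z 0.0746
scene right 844 x [-49.2  51.2] y [-70.8 -15.5] z 0.0745
wrist wedge 6401 x [-132.4  -79.6] y [-22.1  19.7] z 0.079
wrist left 17193 x [-49.   -9.4] y [12.8 67.9] z 0.0744
wrist right 17551 x [-50.1  -9.3] y [-70.6 -15.5] z 0.0745
```

View pics/fr.png

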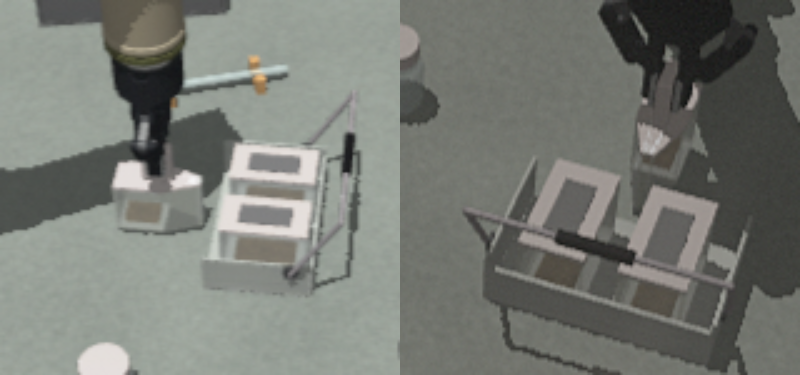

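View pics/fr_wrist.png

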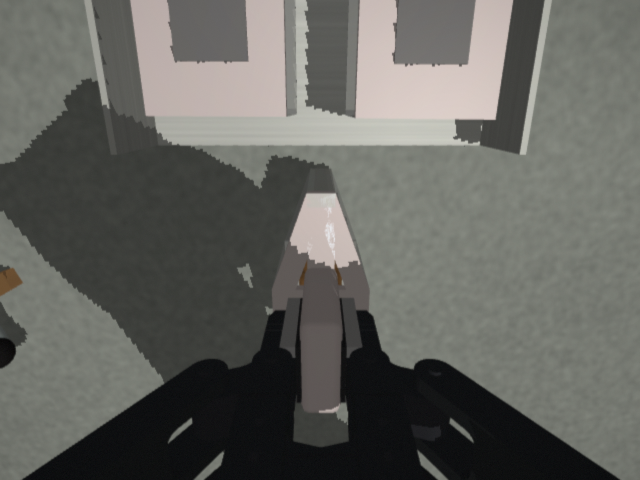

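The wrist view shows the nose at (320,190), lined up with the gap between lid edges (287 and 357, 115). The side and scene crops show the box level in front of the tray. I'm inserting in steps and watching the force.

```bash
python3 - <<'E'
from h import *
from workcell import manip
manip.move_l(tw(-.11,-.001,.0895),feed=.06)
for x in(-.08,-.06,-.04,-.02,-.008,0,.003):
    manip.move_l(tw(x,-.001,.0895 if x<-.03 else .089),feed=.04)
    s=manip.sense();print(x,round(s["t"],2),np.round(Az(YAW).T@s["force"][:2],1),s["force"][2].round(1),s["gripper_width"].round(4))
    if abs(s["force"]).max()>30: break
for n in("side","scene","wrist"):
    c=manip.capture(n);cv2.imwrite(f"pics/in_{n}.png",c["frame"][:,:,::-1])
    W=cloud(c).reshape(-1,3);T=W.copy();T[:,:2]=(W[:,:2]-O)@Az(YAW)
    for nm,a in [("wedge",(-.07,.06,-.02,.02,.068,.082)),("left",(-.065,.06,.026,.092,.071,.078)),("right",(-.065,.06,-.092,-.026,.071,.078))]:
        p=T[(T[:,0]>a[0])&(T[:,0]<a[1])&(T[:,1]>a[2])&(T[:,1]<a[3])&(T[:,2]>a[4])&(T[:,2]<a[5])]
        if len(p)>20: print(n,nm,len(p),"x",np.percentile(p[:,0]*1000,[1,99]).round(1),"y",np.percentile(p[:,1]*1000,[1,99]).round(1),"z",np.median(p[:,2]).round(4))
E
python3 -c "
import cv2,numpy as np
a=cv2.imread('pics/in_side.png')[150:300,200:360];b=cv2.imread('pics/in_scene.png')[150:300,290:450]
cv2.imwrite('pics/in.png',np.hstack([cv2.resize(i,None,fx=2.5,fy=2.5) for i in(a,b)]))"
```

```text
Traceback (most recent call last):
AttributeError: 'float' object has no attribute 'round'
[ WARN:0@0.037] global loadsave.cpp:275 findDecoder imread_('pics/in_side.png'): can't open/read file: check file path/integrity
Traceback (most recent call last):
TypeError: 'NoneType' object is not subscriptable
```

The script stopped on a print error, with the nose only at x = -80 + 50 mm. I'm continuing from there.

```bash
cat > chk.py <<'E'
from h import *
from workcell import manip
def chk(tag):
  ims=[]
  for n in("side","scene","wrist"):
    c=manip.capture(n);cv2.imwrite(f"pics/{tag}_{n}.png",c["frame"][:,:,::-1])
    W=cloud(c).reshape(-1,3);T=W.copy();T[:,:2]=(W[:,:2]-O)@Az(YAW)
    for nm,a in [("wedge",(-.07,.06,-.02,.02,.068,.082)),("left",(-.065,.06,.026,.092,.071,.078)),("right",(-.065,.06,-.092,-.026,.071,.078))]:
        p=T[(T[:,0]>a[0])&(T[:,0]<a[1])&(T[:,1]>a[2])&(T[:,1]<a[3])&(T[:,2]>a[4])&(T[:,2]<a[5])]
        if len(p)>20:
            r=cv2.minAreaRect((p[:,:2]*1000).astype(np.float32))
            print(n,nm,len(p),"x",np.percentile(p[:,0]*1000,[1,99]).round(1),"y",np.percentile(p[:,1]*1000,[1,99]).round(1),"z",round(float(np.median(p[:,2])),4),"ang",round(r[2],1))
    if n=="side": ims.append(c["frame"][150:300,200:360,::-1])
    if n=="scene": ims.append(c["frame"][150:300,290:450,::-1])
  cv2.imwrite(f"pics/{tag}.png",np.hstack([cv2.resize(i,None,fx=2.5,fy=2.5) for i in ims]))
E
python3 - <<'E'
from chk import *
s=manip.sense();print(s["t"],s["position"],s["force"])
for x in(-.06,-.04,-.02,-.008,0,.003):
    manip.move_l(tw(x,-.001,.0895 if x<-.03 else .089),feed=.04)
    s=manip.sense();f=np.array(s["force"]);print(x,round(s["t"],2),np.round(Az(YAW).T@f[:2],1),f[2].round(1),round(s["gripper_width"],4))
    if abs(f).max()>30: break
chk("in")
E
```

```text
9.1167 [0.48576538 0.14053145 0.08940811] [ 0.44182321  0.2951087  -2.08538272]
-0.06 9.77 [-1.  -0.3] -2.3 0.0132
-0.04 10.42 [-1.6  0.3] -2.3 0.013
-0.02 11.07 [1.2 0.2] -2.8 0.0137
-0.008 11.52 [0.3 0.1] -2.6 0.0134
0 11.87 [ 0.1 -0.6] -1.8 0.0132
0.003 12.12 [-0.8 -0.3] -2.4 0.0135
side wedge 255 x [-44.8  52. ] y [-19.   19.6] z 0.0738 ang 89.7
side left 203 x [-46.9  52.1] y [26.5 79.5] z 0.0736 ang 84.3
side right 443 x [-46.4  51. ] y [-85.9 -26.6] z 0.0737 ang 1.9
scene wedge 262 x [-38.1  54.2] y [-19.8  19.8] z 0.0753 ang 89.9
scene left 870 x [-48.1  53.4] y [26.8 80.1] z 0.0745 ang 84.7
scene right 766 x [-45.1  53.3] y [-81.7 -26.9] z 0.0747 ang 4.9
wrist wedge 6573 x [ 0.9 53. ] y [-19.5  19.7] z 0.0753 ang 90.0
wrist left 19431 x [-38.2  52.1] y [26.6 79.2] z 0.0746 ang 84.1
wrist right 20286 x [-37.2  52.3] y [-81.8 -26.8] z 0.0747 ang 5.7
```

View pics/in.png

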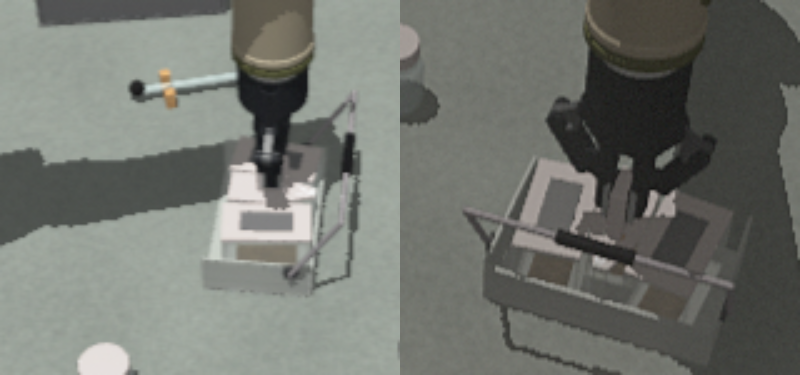

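View pics/in_wrist.png

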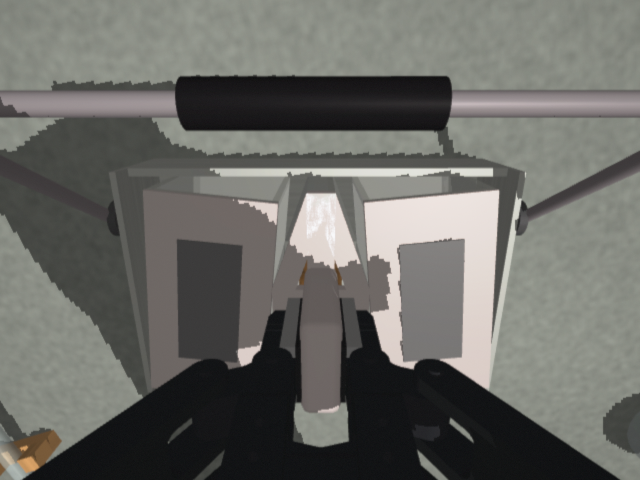

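Wrist view: nose tip at (320,195) by the back wall, and the side boxes sit about 5–6° yawed (limit 11.5°). All lids are at about 74–75 mm and the bail is open. Next I release and back off upward.

```bash
python3 - <<'E'
from chk import *
manip.move_l(tw(.003,-.001,.088),feed=.02)
manip.move_gripper(.04)
manip.pause(.2)
s=manip.sense();print(s["t"],s["gripper_width"],s["force"])
manip.move_l(tw(.003,-.001,.25),feed=.1)
chk("rel")
E
```

```text
13.0917 0.039894876900551546 [0.37371055 0.0034742  0.16600659]
side wedge 263 x [-45.5  51.9] y [-19.7  18.9] z 0.0735 ang 0.1
side left 242 x [-47.4  52.5] y [28.1 79.3] z 0.0736 ang 84.3
side right 419 x [-46.1  51.6] y [-86.2 -26.2] z 0.0738 ang 5.8
scene wedge 374 x [-45.3  54.3] y [-19.7  19.5] z 0.0742 ang 0.0
scene left 867 x [-47.8  53.3] y [26.7 80.2] z 0.0745 ang 83.9
scene right 824 x [-47.6  54. ] y [-81.9 -26.6] z 0.0746 ang 5.8
wrist wedge 3566 x [-46.4  51.3] y [-19.5  19.7] z 0.0744 ang 90.0
wrist left 6868 x [-47.9  51.3] y [26.5 79. ] z 0.0746 ang 84.3
wrist right 7248 x [-47.5  51.4] y [-81.8 -26.7] z 0.0747 ang 4.7
```

View pics/rel_wrist.png

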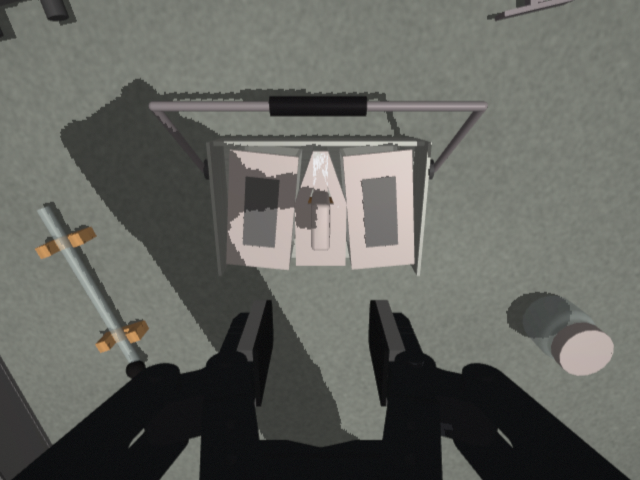

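View pics/rel.png

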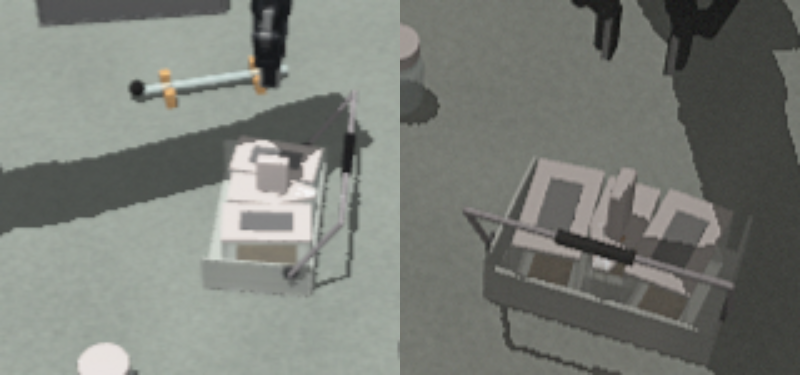

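Wrist view after release: wedge at (320,210) is square to the tray, and the side boxes lean about 0.1 rad in yaw. The bail sleeve is at (318,105), still open. Next the bail, pushed from behind with closed fingers.

```bash
python3 - <<'E'
from chk import *
manip.move_l(tw(.130,0,.25),feed=.2)
manip.move_gripper(0)
manip.move_l(tw(.130,0,.126),feed=.12)
F0=np.array(manip.sense()["force"])
for x,z in[(.10,.127),(.075,.131),(.05,.134),(.03,.134),(.015,.134),(0.0,.134)]:
    manip.move_l(tw(x,0,z),feed=.08)
    s=manip.sense();f=np.array(s["force"])-F0;print(x,round(s["t"],2),np.round(Az(YAW).T@f[:2],1),f[2].round(1))
    if abs(f).max()>15: break
manip.pause(1.)
chk("bail")
E
```

```text
0.1 17.97 [ 0.5 -0.4] 1.2
0.075 18.43 [-0.3 -1.1] 1.2
0.05 18.9 [-0.5 -0.5] -0.0
0.03 19.3 [-0.9 -0.1] -0.0
0.015 19.63 [-0.3 -0.5] 0.9
0.0 19.97 [-0.6 -0.5] 0.8
side wedge 273 x [-68.7  52.1] y [-19.7  19.3] z 0.0729 ang 0.1
side left 226 x [-47.   52.3] y [27.1 79.9] z 0.0736 ang 84.4
side right 436 x [-45.7  51. ] y [-85.5 -27.6] z 0.0736 ang 5.3
scene wedge 494 x [-67.8  53.6] y [-19.6  19.5] z 0.0741 ang 0.1
scene left 957 x [-48.1  52.8] y [26.5 80.2] z 0.0747 ang 84.2
scene right 933 x [-47.6  53.7] y [-81.9 -26.8] z 0.0745 ang 4.5
wrist wedge 6115 x [-29.4  52.5] y [-19.7  19.7] z 0.0743 ang 0.0
wrist left 15051 x [-47.7  51.5] y [26.5 79. ] z 0.0745 ang 84.2
wrist right 15842 x [-47.3  51.7] y [-81.7 -26.7] z 0.0746 ang 5.5
```

View pics/bail.png

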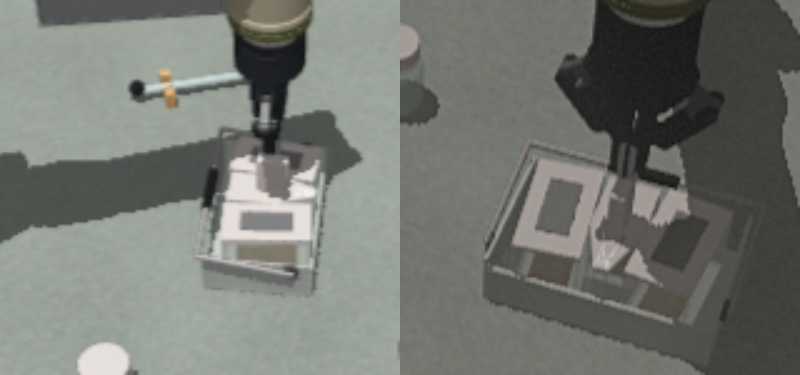

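The bail has fallen to the front: its sleeve is at crop (208,188) in the side view. I'll raise clear and measure its position.

```bash
python3 - <<'E'
from chk import *
manip.move_l(tw(0,0,.33),feed=.2)
chk("fin")
for n in("side","scene","wrist"):
    c=manip.capture(n);W=cloud(c).reshape(-1,3);T=W.copy();T[:,:2]=(W[:,:2]-O)@Az(YAW)
    p=T[(T[:,0]>-.095)&(T[:,0]<-.054)&(abs(T[:,1])<.028)&(T[:,2]>.045)&(T[:,2]<.1)]
    if len(p): print(n,"sleeve",len(p),"x",np.percentile(p[:,0]*1000,[2,50,98]).round(1),"z",np.percentile(p[:,2]*1000,[2,50,98]).round(1))
s=manip.sense();print(s["t"],s["position"],s["force"])
E
```

```text
side wedge 265 x [-69.1  51.9] y [-19.4  19.3] z 0.0733 ang 0.2
side left 265 x [-47.   53.1] y [27.1 79.9] z 0.0737 ang 84.0
side right 423 x [-46.4  52.2] y [-85.5 -26.6] z 0.0734 ang 6.6
scene wedge 519 x [-69.2  53.4] y [-19.7  19.7] z 0.0742 ang 89.9
scene left 960 x [-47.9  52.4] y [26.6 79.8] z 0.0745 ang 84.3
scene right 935 x [-47.8  53.1] y [-82.3 -26.6] z 0.0747 ang 5.3
wrist wedge 2626 x [-69.3  51. ] y [-19.6  19.6] z 0.0744 ang 0.0
wrist left 4656 x [-48.1  50.8] y [26.5 78.9] z 0.0746 ang 84.2
wrist right 4914 x [-47.6  51. ] y [-82.  -26.8] z 0.0747 ang 5.5
side sleeve 58 x [-74.5 -69.2 -63.7] z [61.  66.8 71. ]
scene sleeve 127 x [-73.6 -66.9 -61.9] z [60.6 68.1 72. ]
wrist sleeve 550 x [-75.5 -68.5 -64.3] z [63.3 68.6 71.1]
22.55 [0.56407062 0.1235916  0.32948329] [-0.49337987  0.70167254  0.42389173]
```

View pics/fin_wrist.png

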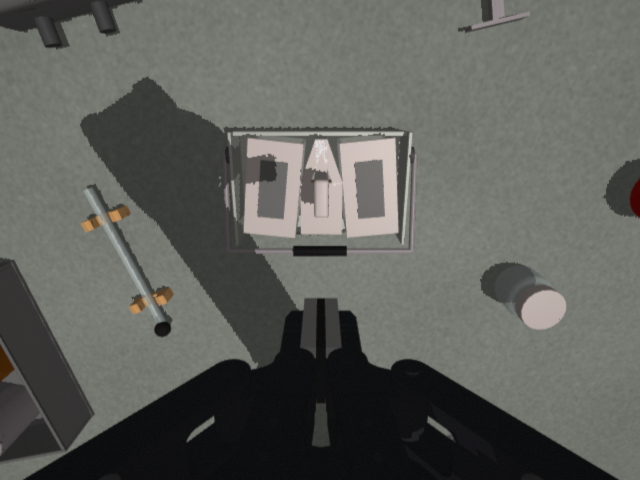

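View pics/fin_scene.png

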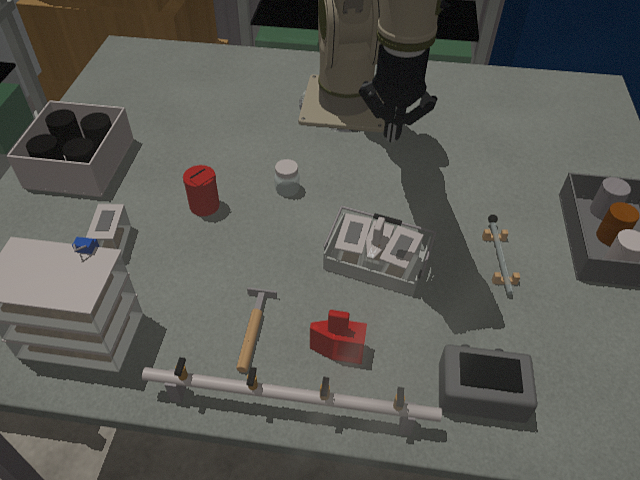

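The last pictures show the sleeve at wrist (320,251). It measures x ≈ -69 mm with its top at z ≈ 71 mm, so its centre is near 65 mm; closed is -69/63. The three boxes stand in the row, and the bystanders look unmoved in the scene view. Handing in.

```bash
python3 -c "
from workcell import manip
print(manip.hand_in()); print(manip.sense()['t'])"
```

```text
the job is handed in; nothing more can be done
None
the job is handed in; nothing more can be done
```

The wedge-nosed box is home between the two boxes, and the bail is down at its stop. The job was handed in at about 22.6 s of the 58 s; no verdict was reported.

**What I did:** I gripped the white wedge box by its tab and slid it nose first between the two boxes, with low forces throughout. I let go and lifted clear. Then I pushed the bail over from behind with closed fingers until it fell forward.

**Last checks:**
- **Wedge box:** its origin is at about x = +3 mm in the tray, it is straight to within 0.01 rad, and it stands on the tray floor.
- **Side boxes:** both stand flat on the tray floor, but each is yawed about 5–6° (0.1 rad, limit 0.2), following the wedge's taper. I left them as they were.
- **Bail:** the sleeve measured x ≈ -69 mm, z ≈ 65 mm, which matches the closed position.
- **Other things on the bench:** they look unmoved in the scene view, judged by eye rather than measured.

None of the final checks failed. One insertion script stopped on a print error partway and was continued without effect on the boxes.

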